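# Press the axle cap onto the toy truck

## Robot

A 6-joint arm with a two-finger parallel gripper is mounted at the origin on the work surface. World frame = base frame: x ahead of the robot, y to its left, z up, the work surface at z = 0. Lengths are in mm, angles in rad, forces in N, time in s.
With the tool pointing down it reaches from about 250 to 775 mm from the base axis. Payload 4 kg.
Tool frame: the origin (TCP) lies where the fingers leave the gripper's body, on its centre line; the fingertips stand 97 mm ahead of it and the grasp point (between the pads) lies 78 mm ahead of it (arm.tips_ahead is the distance from the TCP to the fingertips, in mm); z points along the fingers, y is the line along which they close (so a half turn about z gives the same grasp; the last joint's range is limited). The gripper opens to 94 mm and grips with 3 to 60 N. Pads are 16 mm wide; open, the fingers measure 119 mm over their backs; the gripper's body (75 mm by 177 mm) begins 78 mm behind the grasp point.
Start: joints at [1.182, 0.087, 1.371, -0, 1.684, -0.103], TCP at [155.065, 527.698, 302.706] pointing down, gripper open.
Joint ranges: [-3.1, 3.1], [-0.76, 2.03], [0.27, 2.55], [-1.08, 4.22], [0.17, 2.65], [-2.57, 2.57]. Speed limits (rad/s): [2.79, 2.79, 3.14, 3.14, 3.14, 3.14].

## Interface

Orientations are given as a unit quaternion [x, y, z, w].
In Python, from rig import arm gives the robot as it stands.
- The arm moves only by the tool send_rows, never from a script. Its argument "deltas" is a list of rows, each a list of 5 numbers: the shift along the world's x, y, z in mm, then the turn about the world's z in rad, then the opening in per cent of the stroke, from 0 (shut) to 100 (fully open). In form: [[dx, dy, dz, roll, jaw], ...]. A call has 1 to 10 rows; each row is the pose to reach, as a shift and turn from the pose commanded when the call began; what a row does not reach only later rows make up. A row lasts 1/12 s, in which the tool goes at most 41.7 mm and 7.16 degrees, less where a joint would pass 70% of its speed; a pose out of reach is approached as far as the arm can. A call with a gripper value outside its range is refused whole. The fingers move at their own pace and stop on an object; "newtons" is the grip in N (left out, the last holds). Time passes only in rows, so rows that repeat a pose let the fingers close. It gives the time, the measured TCP pose, the force, the opening and the grip force at its end, in the units of the state.
- arm.observe(): the state, without advancing time (a new reading comes with each control period).
- arm.get_image(name): name is "scene" or "side" or "wrist"; returns a dict with "frame" (400x640x3 uint8, red, green, blue), "fx", "fy", "cx", "cy" (pixels), "view" (4x4, takes a point from world to camera coordinates). Camera axes: x right, y up, looking along -z (the intrinsics and any distortion apply to the point x, -y, -z); pixel columns grow to the right and rows downward; lengths in mm; the calibration is good to about 2 mm. A picture is of the moment at which its call begins. There is no depth.
- arm.close_job(): hands the job in; it is judged then, once.
Trained networks look in the newest picture that a camera, given by its name, has taken for a name from the list of things; names that differ only in an ending like _2 or _b are one class to them, and where a whole thing is asked for, a point or a joint stands for the part that bears it (a point fixed in the world has none). Each returns a list of dicts, best first, with "conf" (0 to 1); they miss things now and then, are a little off and sometimes report something else, mostly with a low value. They report only what shows in the picture. A call takes as long as a camera call.
- arm.masks_of(thing, camera): "mask" (400x640 bool, what is visible of it) and "bbox" ([left, top, width, height] in pixels, round what is visible of it).
The state is a dict: "time": time; "qpos": joint angles; "qvel": joint speeds; "tau": joint torques, N m; "position": TCP position; "tool_rot": TCP orientation; "force": force on the tool from outside, world axes, zero at the start; "torque": the same for the moment, N m; "finger_gap": opening from 0.0 (shut) to 1.0 (fully open); "gripper_force": force on a finger pad.
Only numpy, scipy, OpenCV 4.12 (cv2) and the standard library are available. Lean on these libraries where they do the work, as an engineer would, in place of code of your own. Each camera call takes 0.05 s, during which the arm holds its last target. There are 200 camera calls.

## Task

Finish the wooden toy truck: take the larger steel axle cap from the tin lid, set it open end down over the bare upright axle, and push it straight down until its teeth have bitten and its rim sits tight against the wheel with no gap, then let go. Push firmly but steadily and do not ram it, or the wooden wheel will be dented. Leave the small cap, the spare wheel and the glue bottle where they are.

Things in the scene. Friction and masses are not known exactly. Their poses are not given: they have to be found in the camera images.
- cap_mid (a point): Centre (half-way up) of the larger steel axle cap: a plain round cap 32 mm across and 38 mm high, about 30 g, closed flat top, open underneath; it stands on the tin lid open end down. Its z axis points up. It can be held by its sides. The inside is 34 mm deep, so the axle never reaches its roof.
- cap_rim (a point): Centre of the cap's lower rim, which must end on the wheel. The mouth narrows from 18 mm to an 11.2 mm sleeve in the first 4 mm, so it finds the axle when up to about 3 mm off. Spring teeth 14 mm above the rim grip the axle: set over the axle and let go, the cap stops by itself, perhaps leaning a little, with its rim about 15 mm below the axle's tip.
- cap_top (a point): Centre of the cap's flat closed top, where closed fingertips can press. From where it stops by itself the push rises over some mm to 4 to 9 N and the cap slides down at that push until its rim meets the wheel; there the push climbs steeply. Finish by leaning on it with about 11 to 14 N in all: at least 4 N must reach the wheel, and over 17 N on the wheel dents it.
- axle_tip (a point): Centre of the top of the bare axle: a plain upright steel rod 10 mm thick, tapering to 6.8 mm over its last 6 mm, 125 to 149 mm above the table. Round it lies a wooden wheel (wheel in the rules), 56 mm across, with a flat hub 38 mm across; wheels sit at different heights: the hub's top is 20 to 33 mm below the tip. Wheel and axle do not move.
- truck: Wooden toy truck lying on its side, fixed, in a 250 x 130 mm plywood cradle; x along the truck to its nose, z up. Origin: centre of the cradle, 125 mm below the axle tips. The bare axle stands at x = 62, y = 12 mm; the other axle, at x = -62, already has its wheel and cap: leave it.
- tin_lid: Flat black steel lid of a pencil tin, 230 x 290 mm (x by y), 4 mm thick, fixed to the table, used as a parts tray. Origin: centre of its underside. On it, in a row along its y, about 90 mm apart, in any order, near its middle, stand the cap, the small cap and the spare wheel.
- small_cap_mid (a point): Centre of a smaller steel cap, 20 mm across and 20 mm high, for other axles. Not wanted; leave it (within 30 mm).
- spare_wheel_mid (a point): Centre of a spare wooden wheel lying flat, 56 mm across, 16 mm thick. Leave it (within 30 mm).
- glue_mid (a point): Centre of a white glue bottle, 38 mm across and 85 mm high, standing near the +x edge of the tin lid. Leave it (within 30 mm).

How it is judged (in metres and radians):
On the way:
1. the cap is pressed with its rim on the wheel: rim within 1.5 mm of the hub, within 2 mm of the axle's axis, at least 4 N on the wheel (z of cap_rim in the frame of wheel below 0.0015 m and horizontal distance between cap_rim and axle_tip below 0.002 m and contact force between cap and wheel above 4 N), for 0.1 s.
At the end, for the whole second after the job is handed in: The larger cap is down on the bare axle, rim within 1.5 mm of the wheel's hub, centred on the axle within 2 mm, upright within 4 degrees, at rest and released (z of cap_rim in the frame of wheel below 0.0015 m and horizontal distance between cap_rim and axle_tip below 0.002 m and angle between cap_mid's own z axis and vertical below 0.07 rad and linear speed of cap below 0.02 m/s and not (contact force between the fingers and cap above 0.1 N)); the robot touches nothing.
It fails at once if the cap is driven against the wheel with more than 17 N (contact force between cap and wheel above 17 N).
It fails at once if the small cap, spare wheel or glue bottle is moved more than 30 mm (distance of any of small_cap_mid, spare_wheel_mid, glue_mid from where it was at the start of the episode above 0.03 m).
It also fails if it takes over 56 s, if anything falls off the work surface, if the arm or the gripper's body presses on something with over 40 N, if the wrist force passes 120 N, or if a joint passes its speed limit or range.

## Working session

There is one attempt and no reset: what is moved stays moved. The work goes in short steps, Python scripts to look and compute and a tool call to move; the robot and the scene stay as the last step left them, time stands still between calls to the robot, and variables do not carry over. Pictures are saved under pics/ and viewed, at most 10 in all, crops included, and the job is handed in when it is done.

Besides the shell and the picture viewer there is one more tool, called after "Call:" as name(argument=value, ...), one argument or row to a line, values as JSON. send_rows: Moves the arm, as the interface text tells. Its arguments: {"type":"object","properties":{"deltas":{"type":"array"},"newtons":{"type":"number"}},"required":["deltas"]}

```bash
mkdir -p pics
cat > h.py <<'E'
import numpy as np, cv2
from rig import arm
def ray(im,u,v):
    V=np.array(im["view"]);R=V[:3,:3];o=-R.T@V[:3,3]
    d=R.T@np.array([(u-im["cx"])/im["fx"],-(v-im["cy"])/im["fy"],-1.]);return o,d/np.linalg.norm(d)
def proj(im,p):
    c=np.array(im["view"])@np.append(p,1);return im["cx"]+im["fx"]*c[0]/-c[2],im["cy"]+im["fy"]*-c[1]/-c[2]
def tri(rs):
    A=sum(np.eye(3)-np.outer(d,d) for o,d in rs);b=sum((np.eye(3)-np.outer(d,d))@o for o,d in rs)
    p=np.linalg.solve(A,b);return p,max(np.linalg.norm(np.cross(p-o,d)) for o,d in rs)
def atz(r,z): o,d=r;return o+d*(z-o[2])/d[2]
def save(im,n): cv2.imwrite(f"pics/{n}.png",im["frame"][:,:,::-1])
E
python3 - <<'E'
from h import *
print(arm.observe())
for c in ["scene","side","wrist"]:
    im=arm.get_image(c);save(im,c+"0");print(c,{k:v for k,v in im.items() if k!="frame"})
    for t in ["cap_mid","axle_tip","truck","tin_lid","small_cap_mid","spare_wheel_mid","glue_mid"]:
        for m in arm.masks_of(t,c)[:2]: 
            ys,xs=np.nonzero(m["mask"]);print(c,t,round(m["conf"],2),m["bbox"],xs.mean().round(1),ys.mean().round(1))
E
cd pics; python3 -c "
import cv2,numpy as np
a=cv2.imread('scene0.png');b=cv2.imread('side0.png');cv2.imwrite('c0.png',cv2.resize(np.vstack([a,b]),(480,600)))"
```

```text
{'time': 0.0, 'qpos': array([ 1.18191401e+00,  8.79257410e-02,  1.37224530e+00, -2.15764707e-06,
        1.68360789e+00, -1.03102883e-01]), 'qvel': array([ 1.19873940e-03,  9.86500828e-04, -5.17273426e-04, -1.97550509e-05,
        7.16157657e-04,  2.55289247e-04]), 'tau': array([ 2.27771932e-03, -3.40190077e+01, -3.02425897e+01,  7.17856293e-02,
        3.30553099e-02, -1.24079506e-04]), 'position': array([154.92394549, 527.37287782, 301.52449498]), 'tool_rot': array([ 1.42404007e-01,  9.89808014e-01, -1.06048922e-03, -2.65159695e-04]), 'force': array([0.08737538, 0.51556545, 0.07352309]), 'torque': array([ 0.01882756,  0.01922079, -0.01596225]), 'gripper_force': 0.0, 'finger_gap': 1.0019908371194675}
scene {'fx': 388.74479051091845, 'fy': 388.74479051091845, 'cx': 326.0646490191222, 'cy': 195.7346800225198, 'view': array([[-6.65477336e-01,  7.46412229e-01, -2.94956132e-03,
         3.48372806e+02],
       [-4.65458627e-01, -4.11892399e-01,  7.83385549e-01,
         1.87253223e+02],
       [ 5.83513652e-01,  5.22698227e-01,  6.21529067e-01,
        -1.23421082e+03],
       [ 0.000000
[... 1353 characters left out ...]
ide small_cap_mid 0.5 [309.7, 260.2, 12.8, 15.5] 315.8 271.3
side spare_wheel_mid 0.81 [269.6, 281.0, 25.9, 29.3] 283.3 295.1
side glue_mid 0.83 [243.2, 240.9, 22.4, 36.8] 252.2 259.6
wrist {'fx': 283.78160967818343, 'fy': 283.78160967818343, 'cx': 318.47959393652343, 'cy': 197.66393853392023, 'view': array([[ 2.80680926e-01,  9.59801128e-01,  1.12913319e-04,
        -5.49875583e+02],
       [-9.23603789e-01,  2.70127501e-01, -2.72005835e-01,
         2.84641137e+01],
       [-2.61102008e-01,  7.62425626e-02,  9.62295595e-01,
        -3.91688604e+02],
       [ 0.00000000e+00,  0.00000000e+00,  0.00000000e+00,
         1.00000000e+00]])}
wrist tin_lid 0.7 [185.6, 377.6, 48.2, 7.3] 203.6 381.3
```

View pics/scene0.png

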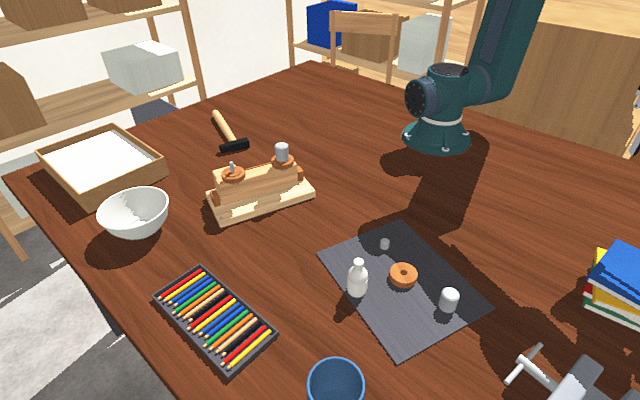

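View pics/side0.png

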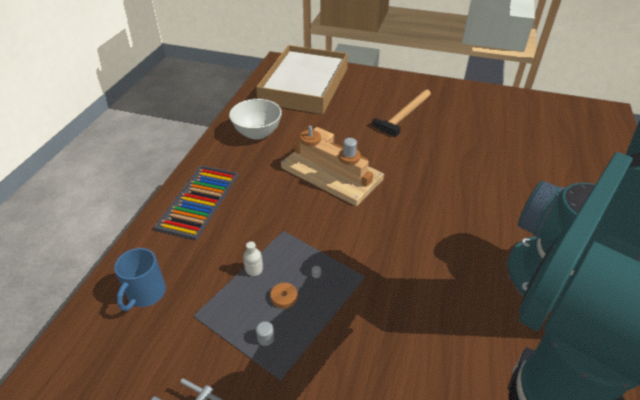

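Scene shows the large cap at (449,299), the spare wheel at (403,275), the small cap at (384,243) and the bare axle tip near (232,164). In the side view the cap is at (264,333) and the axle tip near (311,128).

Run:
```python
from h import *
a=arm.get_image("scene");b=arm.get_image("side")
pts=dict(cap=((448.8,299.3),(264.5,333.1)),axle=((232,164),(311,128)),small=((384.4,243.4),(315.8,271.3)),spare=((403.3,274.6),(283.3,295.1)),glue=((357.4,278.6),(252.2,259.6)))
for k,(p,q) in pts.items(): print(k,*tri([ray(a,*p),ray(b,*q)]))
def up(im,x,y,n):
    c=im["frame"][y-45:y+45,x-60:x+60,::-1];return cv2.resize(c,None,fx=6,fy=6,interpolation=cv2.INTER_CUBIC)[:540]
x=np.hstack([up(a,245,180,0),up(b,325,150,0)]);cv2.imwrite("pics/z1.png",cv2.resize(x,(800,300)))
```

```text
cap [554.85394127 332.83582011  21.28371648] 1.4044253281255004
axle [ 627.11897646 -198.86019786  125.40300649] 2.8042528045854103
small [505.98673634 154.37493703  11.46025848] 1.7037009293553482
spare [552.85762879 233.33166773  11.33963408] 1.6563537612393915
glue [640.74762824 183.63806849  38.44962606] 1.4909317791054129
```

View pics/z1.png

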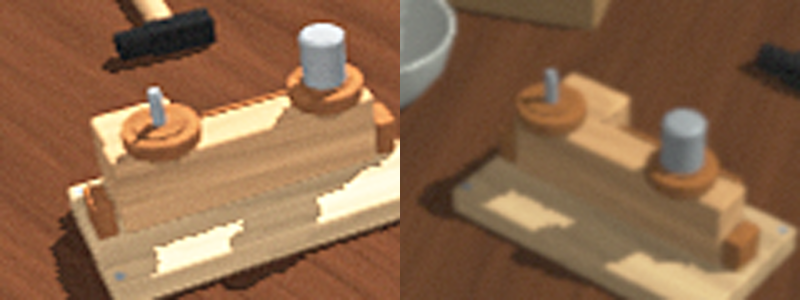

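Tip refined: scene (231.2,161.7), side (310,126). Now move above the cap.

Call:
send_rows(
  deltas=[
    [10, -5, 0, -0.02, 100],
    [40, -20, -4, -0.08, 100],
    [80, -40, -12, -0.15, 100],
    [120, -59, -20, -0.23, 100],
    [160, -78, -26, -0.31, 100],
    [200, -98, -32, -0.39, 100],
    [240, -117, -38, -0.46, 100],
    [280, -137, -44, -0.53, 100],
    [320, -156, -50, -0.6, 100],
    [350, -170, -55, -0.66, 100],
  ],
)

```text
time: 2.13
position: [493.9, 361.9, 249.8]
tool_rot: [0.458, 0.889, 0.0, 0.0]
force: [0.6, 1.0, 0.4]
finger_gap: 1.003
gripper_force: 0.0
```

Call:
send_rows(
  deltas=[
    [25, -14, -4, -0.05, 90],
    [40, -20, -7, -0.08, 80],
    [50, -25, -8, -0.08, 70],
    [50, -25, -8, -0.08, 70],
    [50, -25, -8, -0.08, 70],
  ],
)

```text
time: 2.55
position: [541.3, 339.4, 242.0]
tool_rot: [0.49, 0.872, 0.0, -0.0]
force: [0.3, -0.3, 0.8]
finger_gap: 0.705
gripper_force: 0.0
```

```bash
cat >> h.py <<'E'
def look(t,c="wrist"):
    im=arm.get_image(c);out=[]
    for m in arm.masks_of(t,c)[:3]:
        ys,xs=np.nonzero(m["mask"]);out.append((round(m["conf"],2),[round(float(v),1) for v in m["bbox"]],xs.mean().round(1),ys.mean().round(1)))
    print(t,out);return im
E
python3 - <<'E'
from h import *
s=arm.observe();print(s["time"],s["position"],s["tool_rot"],s["qpos"])
im=look("cap_mid");save(im,"w1");print(proj(im,[555,333,42]),proj(im,[555,333,4]))
np.savez("w1.npz",**{k:im[k] for k in("fx","fy","cx","cy","view")})
a=arm.get_image("scene");b=arm.get_image("side")
print(tri([ray(a,231.2,161.7),ray(b,310,126)]))
print(tri([ray(a,185+323/3.333,135+32/3.333),ray(b,265+285/3.333,105+115/3.333)]))
E
```

```text
2.55 [541.26949291 339.41794347 241.98107412] [ 4.90330861e-01  8.71536253e-01  9.45722084e-05 -4.43644235e-04] [ 4.71048189e-01  3.02738671e-01  1.23826096e+00  8.43812228e-04
  1.60092720e+00 -7.47840570e-02]
cap_mid [(0.77, [315.9, 187.9, 27.2, 32.0], np.float64(325.8), np.float64(204.0)), (0.48, [261.1, 243.5, 44.4, 45.9], np.float64(283.3), np.float64(266.8))]
(np.float64(327.0559502082908), np.float64(209.304521846949)) (np.float64(326.1231966528859), np.float64(199.24364750711135))
(array([ 629.06243466, -197.06066656,  133.00708175]), np.float64(2.371633933290166))
(array([ 511.59252614, -153.51285459,  144.41647825]), np.float64(4.070088625054166))
```

View pics/w1.png

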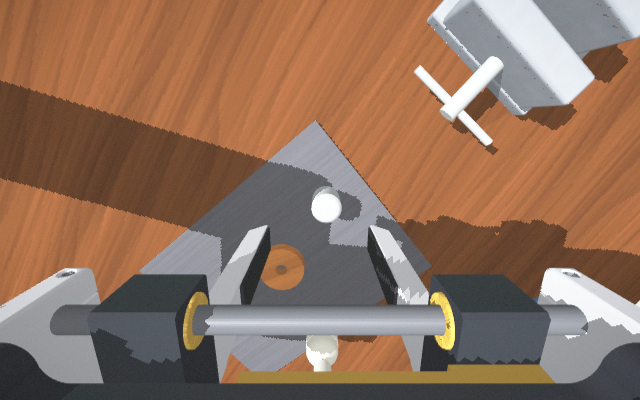

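The wrist view shows the cap at about (326,207), matching the projection of my estimate. The spare wheel is at (283,267).

Call:
send_rows(
  deltas=[
    [0, 0, -20, 0, 70],
    [0, 0, -45, 0, 70],
    [0, 0, -62, 0, 70],
    [0, 0, -65, 0, 70],
    [0, 0, -65, 0, 70],
    [0, 0, -65, 0, 70],
  ],
)

```text
time: 3.25
position: [541.7, 339.7, 178.1]
tool_rot: [0.49, 0.872, 0.001, 0.0]
force: [0.3, 0.3, 0.8]
finger_gap: 0.701
gripper_force: 0.0
```

Run:
```python
from h import *
s=arm.observe();print(s["time"],s["position"])
im=look("cap_mid");save(im,"w2")
w1=dict(np.load("w1.npz"));f=cv2.imread("pics/w1.png")
def top(img):
    g=cv2.cvtColor(img,cv2.COLOR_RGB2GRAY);n,l,st,ce=cv2.connectedComponentsWithStats((g>225).astype(np.uint8))
    return [(st[i].tolist(),ce[i].round(1)) for i in range(1,n) if st[i][4]>150 and 80<ce[i][1]<330]
print(top(f[:,:,::-1].copy()),top(im["frame"].copy()))
print(proj(im,[555,333,42]))
cv2.imwrite("pics/w2c.png",cv2.resize(im["frame"][100:340,160:480,::-1],(640,480)))
```

```text
3.25 [541.65339899 339.69062479 178.11937612]
cap_mid [(0.56, [309.6, 201.0, 36.9, 46.2], np.float64(326.8), np.float64(225.3))]
[([415, 56, 88, 62, 1502], array([462.2,  85.2])), ([458, 110, 34, 35, 335], array([474.5, 127.4])), ([312, 193, 28, 29, 645], array([325.2, 207.1])), ([541, 268, 99, 66, 2183], array([584. , 299.3])), ([444, 306, 11, 43, 183], array([450.6, 328.1]))] [([442, 3, 120, 150, 3696], array([508.7,  81.9])), ([315, 213, 31, 20, 391], array([331. , 221.9])), ([370, 225, 36, 37, 584], array([386.6, 243.7])), ([231, 226, 36, 35, 448], array([249.6, 243.1])), ([541, 268, 99, 66, 2981], array([590. , 297.8])), ([0, 273, 69, 47, 815], array([ 29., 296.])), ([397, 285, 31, 19, 298], array([413.6, 296.8])), ([438, 298, 15, 51, 322], array([446.7, 328.2])), ([203, 321, 137, 4, 340], array([260.7, 322.4]))]
(np.float64(328.3942660490879), np.float64(233.1574189549941))
```

View pics/w2c.png

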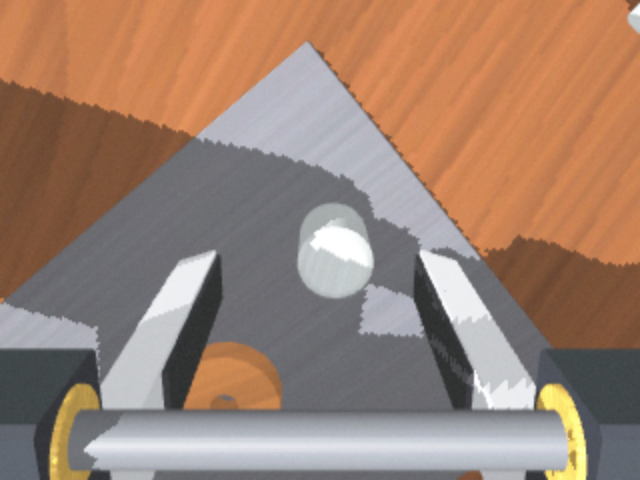

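Top disc centre in this view is (328,231), with the wrist not yet over it. Triangulating the two wrist views.

Run:
```python
from h import *
im=arm.get_image("wrist");w1=dict(np.load("w1.npz"))
r1=ray(w1,325.6,207.5);r2=ray(im,328,230.8)
print(tri([r1,r2]),atz(r1,42),atz(r2,42))
a=arm.get_image("scene");b=arm.get_image("side")
print(tri([r2,ray(a,448.8,299.3-6.5),ray(b,264.5,333.1-5)]),arm.observe()["position"])
```

```text
(array([551.40534878, 337.26265664,  52.60026403]), np.float64(0.9691720519010986)) [552.66086958 333.89047969  42.        ] [554.7862714  334.36376127  42.        ]
(array([555.06945995, 331.03584696,  36.99526887]), np.float64(1.9009795055701904)) [542.25468572 339.32142627 178.49877482]
```

Call:
send_rows(
  deltas=[
    [6, -3, -5, 0, 70],
    [12.5, -6, -15, 0, 70],
    [12.5, -6, -30, 0, 70],
    [12.5, -6, -45, 0, 70],
    [12.5, -6, -58, 0, 70],
    [12.5, -6, -68, 0, 70],
    [12.5, -6, -73, 0, 70],
    [12.5, -6, -73, 0, 70],
    [12.5, -6, -73, 0, 70],
  ],
)

```text
time: 4.25
position: [554.5, 333.0, 103.8]
tool_rot: [0.491, 0.871, 0.0, 0.0]
force: [-0.0, 0.2, 0.5]
finger_gap: 0.699
gripper_force: 0.0
```

Call:
send_rows(
  deltas=[
    [0, 0, 0, 0, 45],
    [0, 0, 0, 0, 30],
    [0, 0, 0, 0, 20],
    [0, 0, 0, 0, 20],
    [0, 0, 0, 0, 20],
    [0, 0, 0, 0, 20],
    [0, 0, 0, 0, 20],
  ],
  newtons=20,
)

```text
time: 4.83
position: [554.3, 333.1, 104.0]
tool_rot: [0.491, 0.871, 0.0, 0.0]
force: [-0.5, 0.0, -0.3]
finger_gap: 0.341
gripper_force: 20.0
```

Call:
send_rows(
  deltas=[
    [0, 0, 8, 0, 20],
    [0, 0, 30, 0, 20],
    [0, 0, 60, 0, 20],
    [0, 0, 95, 0, 20],
    [0, 0, 125, 0, 20],
    [0, 0, 150, 0, 20],
    [0, -8, 162, 0, 20],
    [2, -20, 166, 0, 20],
    [6, -42, 166, 0, 20],
    [10, -70, 166, 0, 20],
  ],
)

```text
time: 5.67
position: [563.7, 262.3, 268.3]
tool_rot: [0.49, 0.872, -0.001, -0.001]
force: [0.5, -1.3, -0.7]
finger_gap: 0.342
gripper_force: 20.0
```

Call:
send_rows(
  deltas=[
    [5, -33, 0, 0, 20],
    [10, -66, 0, 0, 20],
    [15, -100, 0, 0, 20],
    [20, -134, 0, 0, 20],
    [24, -168, 0, 0, 20],
    [28, -202, 0, 0, 20],
    [33, -236, 0, 0, 20],
    [37, -270, 0, 0, 20],
    [41, -304, 0, 0, 20],
    [45, -338, 0, 0, 20],
  ],
)

```text
time: 6.5
position: [607.9, -77.7, 267.4]
tool_rot: [0.491, 0.871, -0.001, -0.002]
force: [0.7, -0.0, -0.5]
finger_gap: 0.342
gripper_force: 20.0
```

Run:
```python
from h import *
s=arm.observe();print(s["time"],s["position"],s["finger_gap"],s["gripper_force"])
```

```text
6.5 [607.94296681 -77.71852877 267.39126013] 0.342481324517172 20.000970158725977
```

Call:
send_rows(
  deltas=[
    [10, -38, 0, 0, 20],
    [22, -76, 0, 0, 20],
    [35, -112, 0, 0, 20],
    [47, -145, 0, 0, 20],
    [56, -170, 0, 0, 20],
    [60, -184, 0, 0, 20],
    [62, -188, 0, 0, 20],
    [62, -188, 0, 0, 20],
    [62, -188, 0, 0, 20],
  ],
)

```text
time: 7.25
position: [670.6, -262.8, 268.4]
tool_rot: [0.491, 0.871, 0.0, -0.001]
force: [0.1, 0.0, -0.3]
finger_gap: 0.338
gripper_force: 20.0
```

Run:
```python
from h import *
im=look("axle_tip");save(im,"wA");np.savez("wA.npz",**{k:im[k] for k in("fx","fy","cx","cy","view")})
print(arm.observe()["position"],[proj(im,[629,-197,z]) for z in (133,110)])
```

```text
axle_tip [(0.6, [149.3, 0.0, 238.6, 198.6], np.float64(268.3), np.float64(80.7))]
[ 670.93839514 -261.74743992  269.64444723] [(np.float64(317.5304347658715), np.float64(120.41957827928795)), (np.float64(317.6536346693323), np.float64(120.21540553500564))]
```

View pics/wA.png

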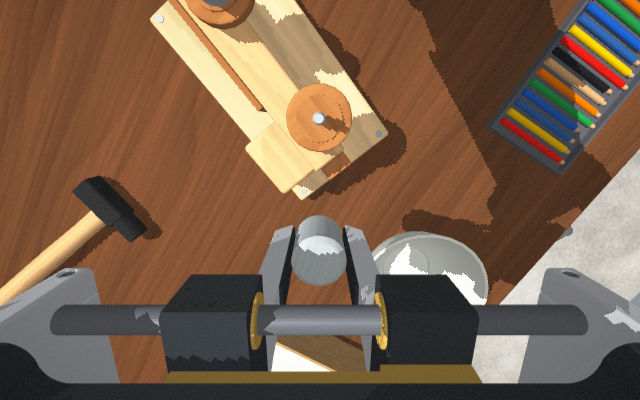

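Call:
send_rows(
  deltas=[
    [-5, 9, 0, 0, 20],
    [-14, 24, 0, 0, 20],
    [-24, 40, 0, 0, 20],
    [-29, 49, 0, 0, 20],
    [-30, 51, 0, 0, 20],
    [-30, 51, 0, 0, 20],
    [-30, 51, 0, 0, 20],
  ],
)

```text
time: 7.93
position: [641.5, -211.9, 270.2]
tool_rot: [0.49, 0.871, -0.0, 0.001]
force: [-0.0, -0.0, 0.2]
finger_gap: 0.343
gripper_force: 20.0
```

Run:
```python
from h import *
im=look("axle_tip");save(im,"wB");np.savez("wB.npz",**{k:im[k] for k in("fx","fy","cx","cy","view")})
print(arm.observe()["position"],[proj(im,[629,-197,z]) for z in (133,110)])
A=cv2.imread("pics/wA.png");B=im["frame"][:,:,::-1]
wA=dict(np.load("wA.npz"))
def c(I,m):
    u,v=map(int,proj(m,[629,-197,130]));print(u,v);u=max(u,50);v=max(v,50);return cv2.resize(I[v-50:v+50,u-50:u+50],(400,400),interpolation=cv2.INTER_CUBIC)
cv2.imwrite("pics/AB.png",np.hstack([c(A,wA),c(B,im)]))
```

```text
axle_tip [(0.57, [158.8, 0.0, 224.2, 234.5], np.float64(262.2), np.float64(113.5))]
[ 641.51534079 -212.54619154  269.71604462] [(np.float64(315.4562518359496), np.float64(195.4957221712275)), (np.float64(315.7150066870088), np.float64(188.54203399660605))]
317 120
315 194
```

View pics/AB.png

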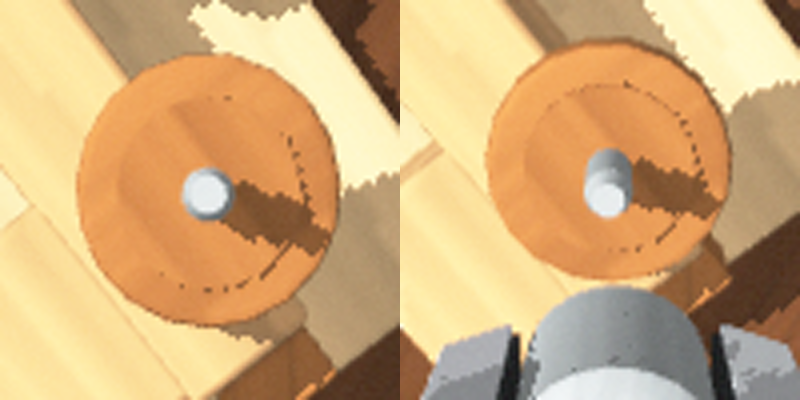

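Axle tip is at (318.9,118.2) in A and (317.2,194) in B. The held cap's top disc in A is centred near (319,258).

Run:
```python
from h import *
A=dict(np.load("wA.npz"));B=dict(np.load("wB.npz"));a=arm.get_image("scene");b=arm.get_image("side")
ra,rb=ray(A,318.9,118.2),ray(B,317.2,194)
rs=[ray(a,231.2,161.7),ray(b,310,126)]
print(tri([ra,rb]),tri([ra,rb]+rs))
for z in(130,135,140):print(z,atz(ra,z),atz(rb,z))
pA=np.array([670.94,-261.75]);r=ray(A,319,258);print("cap-tool",atz(r,269.6-62)[:2]-pA, proj(A,[*pA,207.6]))
# circle fit of cap top via A
p=arm.observe();print(p["position"],p["time"])
```

```text
(array([ 629.21220265, -195.02483552,  134.23345213]), np.float64(0.19503258299893936)) (array([ 629.23331282, -195.38655001,  133.97878112]), np.float64(2.672337200410321))
130 [ 629.04430796 -195.12188095  130.        ] [ 629.95915028 -195.91186021  130.        ]
135 [ 629.04384868 -195.12369541  135.        ] [ 629.27571622 -194.74780493  135.        ]
140 [ 629.04338941 -195.12550988  140.        ] [ 628.59228217 -193.58374964  140.        ]
cap-tool [-2.94091925  2.65979519] (np.float64(321.0182848989562), np.float64(264.1501202661766))
[ 641.45776405 -212.71377494  269.50694467] 8.1333
```

Run:
```python
from h import *
im=arm.get_image("wrist");s=arm.observe()["position"]
for m in arm.masks_of("cap_mid","wrist")[:2]: print(m["conf"],m["bbox"])
f=im["frame"][190:310,255:385,::-1]
# predicted top-disc outlines for candidate offsets
tx=np.array([-0.52,0.854])
big=cv2.resize(f,None,fx=5,fy=5,interpolation=cv2.INTER_CUBIC)[:600]
for off,col in((0,(0,0,255)),(4,(0,255,0))):
    pts=[proj(im,[s[0]+tx[0]*off+16*np.cos(t),s[1]+tx[1]*off+16*np.sin(t),s[2]-62]) for t in np.linspace(0,6.283,60)]
    cv2.polylines(big,[np.int32([((u-255+.5)*5,(v-190+.5)*5) for u,v in pts])],True,col,1)
cv2.imwrite("pics/cap.png",big)
```

```text
0.7 [294.0, 214.1, 55.0, 71.1]
```

View pics/cap.png

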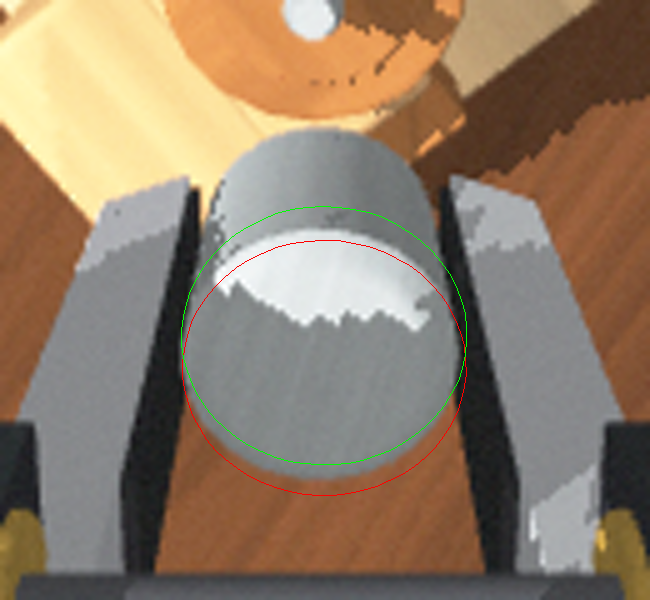

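The cap sits within about 1 mm of the tool axis. Move over the axle.

Call:
send_rows(
  deltas=[
    [-3, 4, 0, 0, 20],
    [-8, 11, 0, 0, 20],
    [-12, 17, -3, 0, 20],
    [-12, 17, -8, 0, 20],
    [-12, 17, -14, 0, 20],
    [-12, 17, -19, 0, 20],
    [-12, 17, -21, 0, 20],
    [-12, 17, -21, 0, 20],
    [-12, 17, -21, 0, 20],
  ],
)

```text
time: 8.98
position: [629.2, -195.1, 248.3]
tool_rot: [0.491, 0.871, -0.0, -0.0]
force: [1.0, 0.3, -0.4]
finger_gap: 0.342
gripper_force: 20.0
```

Run:
```python
from h import *
s=arm.observe();print(s["position"],s["force"])
a=arm.get_image("scene");b=arm.get_image("side")
def c(m):
    u,v=map(int,proj(m,[629,-195,140]));return cv2.resize(m["frame"][v-40:v+40,u-30:u+30,::-1],(400,533),interpolation=cv2.INTER_CUBIC)
cv2.imwrite("pics/over.png",np.hstack([c(a),c(b)]))
```

```text
[ 629.23061297 -195.14399893  248.33938102] [ 0.99749652  0.34707288 -0.41399755]
```

View pics/over.png

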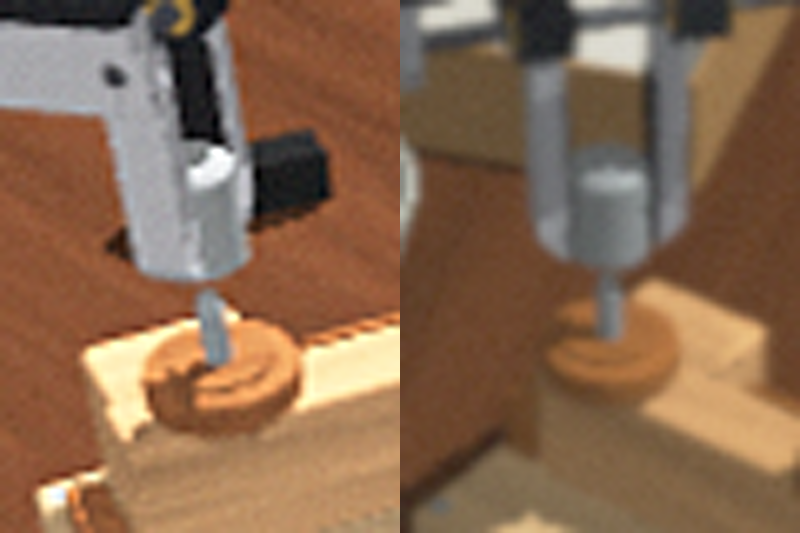

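Cap lines up with the axle in both views (side: both at column ~609). Descend gently.

Call:
send_rows(
  deltas=[
    [0, -0.4, -3, 0, 20],
    [0, -0.4, -6, 0, 20],
    [0, -0.4, -9, 0, 20],
    [0, -0.4, -12, 0, 20],
    [0, -0.4, -14, 0, 20],
    [0, -0.4, -16, 0, 20],
    [0, -0.4, -18, 0, 20],
    [0, -0.4, -20, 0, 20],
    [0, -0.4, -20, 0, 20],
    [0, -0.4, -20, 0, 20],
  ],
)

```text
time: 9.92
position: [629.2, -195.4, 228.7]
tool_rot: [0.491, 0.871, 0.0, -0.0]
force: [0.4, -0.3, -0.4]
finger_gap: 0.343
gripper_force: 20.0
```

Call:
send_rows(
  deltas=[
    [0, 0, -1, 0, 20],
    [0, 0, -2, 0, 20],
    [0, 0, -3, 0, 20],
    [0, 0, -4, 0, 20],
    [0, 0, -5, 0, 20],
    [0, 0, -6, 0, 20],
    [0, 0, -7, 0, 20],
    [0, 0, -8, 0, 20],
    [0, 0, -8, 0, 20],
  ],
)

```text
time: 10.67
position: [629.2, -195.4, 220.5]
tool_rot: [0.491, 0.871, 0.0, -0.0]
force: [-0.2, 0.0, 0.2]
finger_gap: 0.339
gripper_force: 20.0
```

Call:
send_rows(
  deltas=[
    [0, 0, -0.5, 0, 20],
    [0, 0, -1, 0, 20],
    [0, 0, -1.5, 0, 20],
    [0, 0, -2, 0, 20],
    [0, 0, -2.5, 0, 20],
    [0, 0, -3, 0, 20],
    [0, 0, -3.5, 0, 20],
    [0, 0, -4, 0, 20],
    [0, 0, -4, 0, 20],
  ],
)

```text
time: 11.42
position: [629.3, -195.3, 216.8]
tool_rot: [0.491, 0.871, 0.0, 0.0]
force: [0.2, 0.1, -0.5]
finger_gap: 0.34
gripper_force: 20.0
```

Call:
send_rows(
  deltas=[
    [0, 0, -0.5, 0, 20],
    [0, 0, -1, 0, 20],
    [0, 0, -1.5, 0, 20],
    [0, 0, -2, 0, 20],
    [0, 0, -2.5, 0, 20],
    [0, 0, -3, 0, 20],
    [0, 0, -3, 0, 20],
  ],
)

```text
time: 12.0
position: [629.4, -195.4, 214.0]
tool_rot: [0.491, 0.871, 0.0, 0.0]
force: [-0.1, 1.2, 1.7]
finger_gap: 0.342
gripper_force: 20.0
```

Call:
send_rows(
  deltas=[
    [0, 0, -0.4, 0, 20],
    [0, 0, -0.8, 0, 20],
    [0, 0, -1.2, 0, 20],
    [0, 0, -1.6, 0, 20],
    [0, 0, -2, 0, 20],
    [0, 0, -2, 0, 20],
  ],
)

```text
time: 12.5
position: [629.3, -195.4, 211.4]
tool_rot: [0.491, 0.871, 0.0, -0.0]
force: [1.0, 0.7, -0.9]
finger_gap: 0.341
gripper_force: 20.0
```

Call:
send_rows(
  deltas=[
    [0, 0, -0.4, 0, 20],
    [0, 0, -0.8, 0, 20],
    [0, 0, -1.2, 0, 20],
    [0, 0, -1.6, 0, 20],
    [0, 0, -2, 0, 20],
    [0, 0, -2, 0, 20],
  ],
)

```text
time: 13.0
position: [629.2, -195.4, 209.4]
tool_rot: [0.491, 0.871, 0.0, -0.0]
force: [1.7, 1.1, -1.1]
finger_gap: 0.342
gripper_force: 20.0
```

Run:
```python
from h import *
for i in range(3):
    s=arm.observe();print(s["time"],s["position"].round(1),s["force"].round(2))
    im=arm.get_image("wrist")
print([(m["conf"],m["bbox"]) for m in arm.masks_of("cap_mid","wrist")[:2]])
s=s["position"];big=cv2.resize(im["frame"][190:310,255:385,::-1],(650,600),interpolation=cv2.INTER_CUBIC)
for dz,col in((62,(0,0,255)),(57,(0,255,0))):
    pts=[proj(im,[s[0]+16*np.cos(t),s[1]+16*np.sin(t),s[2]-dz]) for t in np.linspace(0,6.283,60)]
    print(dz,np.min(pts,0),np.max(pts,0))
cv2.imwrite("pics/n.png",big)
```

```text
13.0 [ 629.2 -195.4  209.4] [ 1.72  1.11 -1.07]
13.05 [ 629.2 -195.4  209.4] [ 1.39  0.27 -0.08]
13.1 [ 629.2 -195.4  209.4] [-0.13  1.37 -0.49]
[(0.76, [293.4, 214.2, 54.7, 70.2])]
62 [291.05088854 237.69764785] [347.70204925 288.66879321]
57 [290.19873513 241.52414247] [348.60530043 293.82256654]
```

Call:
send_rows(
  deltas=[
    [0, 0, -0.3, 0, 20],
    [0, 0, -0.6, 0, 20],
    [0, 0, -0.9, 0, 20],
    [0, 0, -1.2, 0, 20],
    [0, 0, -1.5, 0, 20],
    [0, 0, -1.5, 0, 20],
  ],
)

```text
time: 13.7
position: [629.3, -195.4, 208.5]
tool_rot: [0.491, 0.871, 0.0, 0.0]
force: [0.2, 1.8, -0.4]
finger_gap: 0.345
gripper_force: 20.0
```

Call:
send_rows(
  deltas=[
    [0, 0, -0.3, 0, 20],
    [0, 0, -0.6, 0, 20],
    [0, 0, -0.9, 0, 20],
    [0, 0, -1.2, 0, 20],
    [0, 0, -1.5, 0, 20],
    [0, 0, -1.5, 0, 20],
    [0, 0, -1.5, 0, 20],
  ],
)

```text
time: 14.28
position: [629.3, -195.4, 207.5]
tool_rot: [0.491, 0.871, 0.0, 0.0]
force: [-1.6, 2.4, 3.9]
finger_gap: 0.343
gripper_force: 20.0
```

Run:
```python
from h import *
for i in range(3):
    s=arm.observe();print(s["time"],s["position"].round(1),s["force"].round(2),s["tau"].round(2))
    im=arm.get_image("wrist")
print([(m["conf"],m["bbox"]) for m in arm.masks_of("cap_mid","wrist")[:2]])
a=arm.get_image("scene");b=arm.get_image("side")
def c(m):
    u,v=map(int,proj(m,[629,-195,125]));return cv2.resize(m["frame"][v-40:v+40,u-30:u+30,::-1],(400,533),interpolation=cv2.INTER_CUBIC)
cv2.imwrite("pics/on.png",np.hstack([c(a),c(b)]))
```

```text
14.2833 [ 629.3 -195.4  207.5] [-1.61  2.38  3.88] [ -0.96 -41.98 -28.15  -0.41  -0.49  -0.  ]
14.3333 [ 629.3 -195.4  207.5] [-0.68  1.95  5.29] [ -0.97 -41.76 -28.06  -0.41  -0.54  -0.  ]
14.3833 [ 629.3 -195.4  207.5] [-1.03  1.69  5.75] [ -0.97 -41.58 -27.99  -0.41  -0.57  -0.  ]
[]
```

View pics/on.png

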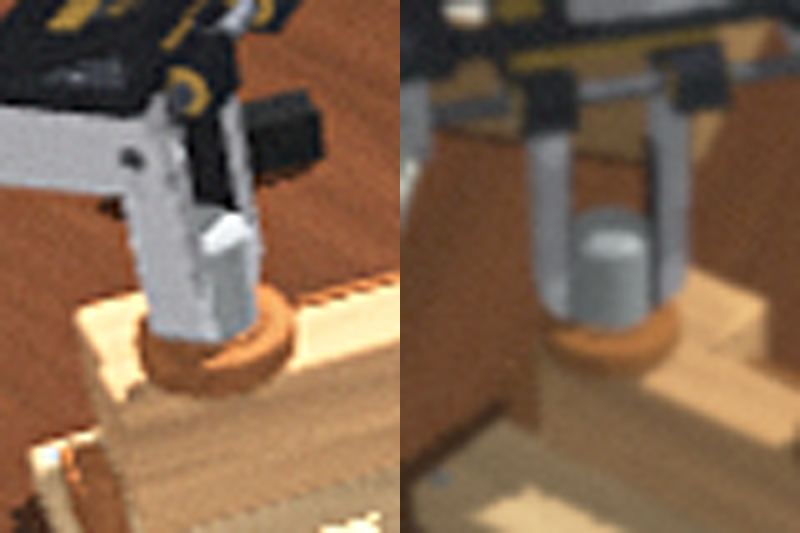

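The cap sits on the axle just above the wheel, and about 5.8 N shows the teeth are starting to bite. Release, rise, close the fingers.

Call:
send_rows(
  deltas=[
    [0, 0, 1, 0, 25],
    [0, 0, 2, 0, 35],
    [0, 0, 2, 0, 45],
    [0, 0, 2, 0, 52],
    [0, 0, 2, 0, 55],
    [0, 0, 2, 0, 55],
    [0, 0, 12, 0, 55],
    [0, 0, 30, 0, 55],
    [0, 0, 50, 0, 55],
    [0, 0, 60, 0, 55],
  ],
)

```text
time: 15.42
position: [629.9, -195.7, 270.5]
tool_rot: [0.491, 0.871, 0.0, 0.002]
force: [-0.2, 0.6, 1.5]
finger_gap: 0.552
gripper_force: 0.0
```

Call:
send_rows(
  deltas=[
    [0, 0, 2, 0, 30],
    [0, 0, 2, 0, 10],
    [0, 0, 2, 0, 0],
    [0, 0, 2, 0, 0],
    [0, 0, 2, 0, 0],
    [0, 0, 2, 0, 0],
    [0, 0, 2, 0, 0],
  ],
)

```text
time: 16.0
position: [629.1, -195.3, 268.0]
tool_rot: [0.491, 0.871, -0.0, -0.001]
force: [1.0, 0.0, -0.1]
finger_gap: 0.088
gripper_force: 0.0
```

Run:
```python
from h import *
s=arm.observe();print(s["time"],s["position"].round(1),s["force"].round(2),s["finger_gap"],s["gripper_force"])
im=look("cap_mid");look("cap_mid","scene");look("cap_mid","side")
print([proj(im,[629.2,-195.2,z]) for z in(145,140,107)])
```

```text
16.0 [ 629.1 -195.3  268. ] [ 0.96  0.03 -0.08] 0.08775104383824042 0.0
cap_mid [(0.85, [298.8, 192.1, 41.6, 47.3], np.float64(318.9), np.float64(214.5))]
cap_mid [(0.83, [226.2, 156.3, 11.6, 17.9], np.float64(231.4), np.float64(164.2))]
cap_mid [(0.74, [304.4, 121.6, 9.3, 16.9], np.float64(309.5), np.float64(128.7))]
[(np.float64(319.48483753685525), np.float64(224.67764007683573)), (np.float64(319.46794500934647), np.float64(222.3779784338989)), (np.float64(319.37241800128356), np.float64(209.37342383460688))]
```

Call:
send_rows(
  deltas=[
    [0, 0, -2, 0, 0],
    [0, 0, -6, 0, 0],
    [0, 0, -10, 0, 0],
    [0, 0, -14, 0, 0],
    [0, 0, -17, 0, 0],
    [0, 0, -19, 0, 0],
    [0, 0, -20, 0, 0],
    [0, 0, -20, 0, 0],
  ],
)

```text
time: 16.97
position: [629.2, -195.4, 248.4]
tool_rot: [0.491, 0.871, -0.0, -0.0]
force: [0.7, -0.7, 0.6]
finger_gap: 0.003
gripper_force: 0.0
```

Call:
send_rows(
  deltas=[
    [0, 0, -0.5, 0, 0],
    [0, 0, -1, 0, 0],
    [0, 0, -1.5, 0, 0],
    [0, 0, -2, 0, 0],
    [0, 0, -2.5, 0, 0],
    [0, 0, -3, 0, 0],
    [0, 0, -3.5, 0, 0],
    [0, 0, -3.5, 0, 0],
    [0, 0, -3.5, 0, 0],
  ],
)

```text
time: 17.72
position: [629.2, -195.4, 245.2]
tool_rot: [0.491, 0.871, 0.0, -0.0]
force: [0.4, 0.1, 0.4]
finger_gap: 0.005
gripper_force: 0.0
```

Call:
send_rows(
  deltas=[
    [0, 0, -0.4, 0, 0],
    [0, 0, -0.8, 0, 0],
    [0, 0, -1.2, 0, 0],
    [0, 0, -1.6, 0, 0],
    [0, 0, -2, 0, 0],
    [0, 0, -2.4, 0, 0],
    [0, 0, -2.8, 0, 0],
    [0, 0, -2.8, 0, 0],
    [0, 0, -2.8, 0, 0],
  ],
)

```text
time: 18.47
position: [629.3, -195.3, 243.0]
tool_rot: [0.491, 0.871, 0.0, 0.0]
force: [-0.9, 0.7, 2.4]
finger_gap: 0.007
gripper_force: 1.4
```

Call:
send_rows(
  deltas=[
    [0, 0, -0.3, 0, 0],
    [0, 0, -0.6, 0, 0],
    [0, 0, -0.9, 0, 0],
    [0, 0, -1.2, 0, 0],
    [0, 0, -1.5, 0, 0],
    [0, 0, -1.5, 0, 0],
    [0, 0, -1.5, 0, 0],
  ],
)

```text
time: 19.05
position: [629.2, -195.3, 243.0]
tool_rot: [0.491, 0.871, 0.0, 0.001]
force: [-3.0, 2.4, 7.8]
finger_gap: 0.005
gripper_force: 3.7
```

Call:
send_rows(
  deltas=[
    [0, 0, -0.2, 0, 0],
    [0, 0, -0.4, 0, 0],
    [0, 0, -0.6, 0, 0],
    [0, 0, -0.6, 0, 0],
    [0, 0, -0.6, 0, 0],
    [0, 0, -0.6, 0, 0],
  ],
)

```text
time: 19.55
position: [629.2, -195.3, 243.0]
tool_rot: [0.491, 0.871, 0.0, 0.001]
force: [-2.9, 1.1, 9.4]
finger_gap: 0.006
gripper_force: 4.4
```

Run:
```python
from h import *
for i in range(3):
    s=arm.observe();print(s["time"],s["position"].round(2),s["force"].round(2));arm.get_image("side")
```

```text
19.55 [ 629.24 -195.3   243.01] [-2.88  1.1   9.43]
19.6 [ 629.25 -195.32  243.02] [-3.04  2.25  9.42]
19.65 [ 629.24 -195.27  243.03] [-3.43  0.9   8.71]
```

Call:
send_rows(
  deltas=[
    [0, 0, -0.2, 0, 0],
    [0, 0, -0.4, 0, 0],
    [0, 0, -0.5, 0, 0],
    [0, 0, -0.5, 0, 0],
    [0, 0, -0.5, 0, 0],
    [0, 0, -0.5, 0, 0],
  ],
)

```text
time: 20.2
position: [629.2, -195.3, 243.0]
tool_rot: [0.491, 0.871, 0.0, 0.001]
force: [-3.6, 1.9, 10.2]
finger_gap: 0.001
gripper_force: 5.0
```

Run:
```python
from h import *
for i in range(3):
    s=arm.observe();print(s["time"],s["position"].round(2),s["force"].round(2));arm.get_image("side")
A=dict(np.load("wA.npz"));B=dict(np.load("wB.npz"))
# hub/wheel height: orange wheel outline ellipse centre in A and B
for n,m in(("wA",A),("wB",B)):
    h=cv2.cvtColor(cv2.imread(f"pics/{n}.png"),cv2.COLOR_BGR2HSV);u,v=map(int,proj(m,[629,-195,110]))
    print(n,u,v,[h[v+dy,u+dx].tolist() for dx,dy in((-20,0),(-28,0),(-40,0),(20,-10))])
```

```text
20.2 [ 629.21 -195.3   243.  ] [-3.58  1.86 10.15]
20.25 [ 629.23 -195.29  243.01] [-3.2   2.41 10.39]
20.3 [ 629.22 -195.3   242.99] [-3.31  0.8  10.2 ]
wA 318 118 [[13, 164, 218], [14, 157, 234], [23, 86, 254], [14, 163, 227]]
wB 316 186 [[14, 163, 225], [15, 154, 240], [21, 95, 252], [14, 157, 227]]
```

Call:
send_rows(
  deltas=[
    [0, 0, -0.2, 0, 0],
    [0, 0, -0.4, 0, 0],
    [0, 0, -0.6, 0, 0],
    [0, 0, -0.7, 0, 0],
    [0, 0, -0.7, 0, 0],
    [0, 0, -0.7, 0, 0],
  ],
)

```text
time: 20.85
position: [629.2, -195.3, 243.0]
tool_rot: [0.491, 0.871, 0.0, 0.002]
force: [-4.9, 2.5, 11.6]
finger_gap: 0.009
gripper_force: 5.9
```

Run:
```python
from h import *
S=[]
for i in range(4):
    s=arm.observe();S.append([*s["position"],*s["force"]]);arm.get_image("side")
print(s["time"],np.mean(S,0).round(2))
# wheel edge height from orange outline (hub dashed ring excluded)
P=[]
for n in("wA","wB"):
    m=dict(np.load(n+".npz"));h=cv2.cvtColor(cv2.imread(f"pics/{n}.png"),cv2.COLOR_BGR2HSV)
    k=cv2.inRange(h,(8,130,150),(18,255,255));u,v=map(int,proj(m,[629,-195,110]));w=np.zeros_like(k);w[v-45:v+45,u-45:u+45]=k[v-45:v+45,u-45:u+45]
    c=max(cv2.findContours(w,0,1)[0],key=cv2.contourArea);e=cv2.fitEllipse(cv2.convexHull(c));print(n,e);P.append(ray(m,*e[0]))
print(tri(P))
```

```text
21.0 [ 629.22 -195.28  242.99   -4.26    2.44   11.9 ]
wA ((318.52740478515625, 117.2889633178711), (65.4906997680664, 68.21053314208984), 176.52313232421875)
wB ((316.54150390625, 183.66038513183594), (59.85984802246094, 61.67153549194336), 129.3538055419922)
(array([ 628.37805988, -194.64906173,  101.06567808]), np.float64(0.016015550907956633))
```

Call:
send_rows(
  deltas=[
    [-0.2, 0.1, -0.2, 0, 0],
    [-0.4, 0.2, -0.4, 0, 0],
    [-0.6, 0.3, -0.6, 0, 0],
    [-0.6, 0.3, -0.8, 0, 0],
    [-0.6, 0.3, -0.8, 0, 0],
    [-0.6, 0.3, -0.8, 0, 0],
    [-0.6, 0.3, -0.8, 0, 0],
    [-0.6, 0.3, -0.8, 0, 0],
  ],
)

```text
time: 21.72
position: [629.0, -195.2, 242.9]
tool_rot: [0.491, 0.871, 0.0, 0.002]
force: [-4.1, 1.7, 13.8]
finger_gap: 0.001
gripper_force: 6.6
```

Run:
```python
from h import *
S=[]
for i in range(4):
    s=arm.observe();S.append([*s["position"],*s["force"]]);arm.get_image("side")
print(s["time"],np.mean(S,0).round(2))
```

```text
21.8667 [ 628.96 -195.18  242.95   -3.51    1.87   13.27]
```

Run:
```python
from h import *
a=arm.get_image("scene");b=arm.get_image("side")
s0=cv2.imread("pics/scene0.png");d0=cv2.imread("pics/side0.png")
for n,m,oc in(("scene",a,(282,166)),("side",b,(350,162))):
    print(n,"tip/hub proj",[tuple(np.round(proj(m,[629.1,-195.2,z]),1)) for z in(134,125,108,100)])
    h=cv2.cvtColor(m["frame"],cv2.COLOR_RGB2HSV)
    c=int(round(proj(m,[629.1,-195.2,108])[0]))
    v0=int(proj(m,[629.1,-195.2,150])[1])
    print(" ours",c,[(v,*h[v,c].tolist()) for v in range(v0,v0+36)])
    print(" ref",oc[0],[(v,*h[v,oc[0]].tolist()) for v in range(oc[1]-24,oc[1]+14)])
```

```text
scene tip/hub proj [(np.float64(231.1), np.float64(160.7)), (np.float64(231.7), np.float64(164.0)), (np.float64(232.8), np.float64(170.1)), (np.float64(233.4), np.float64(172.9))]
 ours 233 [(154, 111, 11, 159), (155, 99, 10, 180), (156, 130, 9, 170), (157, 135, 6, 183), (158, 100, 8, 192), (159, 98, 4, 246), (160, 100, 6, 243), (161, 107, 8, 215), (162, 126, 8, 150), (163, 130, 6, 133), (164, 83, 8, 132), (165, 72, 9, 140), (166, 84, 9, 138), (167, 110, 11, 140), (168, 80, 6, 135), (169, 102, 9, 145), (170, 85, 11, 139), (171, 95, 11, 140), (172, 101, 14, 142), (173, 102, 9, 140), (174, 106, 36, 156), (175, 10, 87, 123), (176, 11, 159, 120), (177, 12, 155, 178), (178, 14, 155, 233), (179, 12, 157, 159), (180, 11, 154, 121), (181, 11, 157, 127), (182, 12, 152, 134), (183, 13, 143, 141), (184, 14, 120, 160), (185, 15, 119, 159), (186, 14, 127, 159), (187, 15, 122, 172), (188, 14, 121, 173), (189, 15, 120, 177)]
 ref 282 [(142, 95, 12, 255), (143, 105, 8, 252), (144, 102, 5, 240), (145, 105, 2, 239), (146, 100, 3, 240), (147, 101, 9, 231), (148, 100, 7, 209), (149, 108, 8, 153), (150, 
[... 1618 characters left out ...]
72), (142, 99, 10, 171), (143, 90, 9, 171), (144, 94, 11, 170), (145, 90, 10, 156), (146, 90, 13, 121), (147, 100, 14, 108), (148, 98, 9, 108), (149, 75, 5, 109), (150, 84, 12, 107), (151, 96, 12, 110), (152, 96, 11, 114), (153, 98, 9, 112), (154, 95, 14, 113), (155, 96, 11, 112), (156, 14, 31, 122), (157, 13, 105, 139), (158, 13, 148, 146), (159, 14, 159, 167), (160, 14, 158, 165), (161, 13, 152, 139), (162, 14, 154, 121), (163, 13, 153, 115), (164, 15, 146, 115), (165, 15, 113, 117), (166, 16, 116, 123), (167, 17, 118, 123), (168, 15, 121, 122), (169, 15, 115, 120), (170, 16, 115, 120), (171, 16, 115, 124), (172, 15, 115, 131), (173, 16, 117, 131), (174, 16, 118, 132), (175, 17, 115, 129)]
```

The visible strip of wheel below the cap is as long as on the finished wheel, in both cameras. So the rim is seated, and the arm held rigid at 13.3 N. Lift off.

Call:
send_rows(
  deltas=[
    [0, 0, 1, 0, 0],
    [0, 0, 3, 0, 0],
    [0, 0, 8, 0, 0],
    [0, 0, 20, 0, 0],
    [0, 0, 40, 0, 0],
    [0, 0, 60, 0, 0],
    [0, 0, 75, 0, 0],
    [0, 0, 80, 0, 0],
    [0, 0, 80, 0, 0],
    [0, 0, 80, 0, 0],
  ],
)

```text
time: 22.85
position: [628.7, -195.2, 317.9]
tool_rot: [0.491, 0.871, -0.0, -0.0]
force: [-0.4, 0.5, 0.2]
finger_gap: 0.004
gripper_force: 0.0
```

Run:
```python
from h import *
s=arm.observe();print(s["time"],s["position"].round(1),s["force"].round(2))
for c in("scene","side"):
    m=look("cap_mid",c);h=cv2.cvtColor(m["frame"],cv2.COLOR_RGB2HSV);u,v=map(int,np.round(proj(m,[629.1,-195.2,108])))
    for du in(-4,0,4): print(c,du,[(y,int(h[y,u+du,1])) for y in range(v-1,v+14)])
print(arm.close_job())
```

```text
22.85 [ 628.7 -195.2  317.9] [-0.37  0.5   0.22]
cap_mid [(0.6, [224.9, 155.7, 17.4, 17.1], np.float64(231.5), np.float64(164.1))]
scene -4 [(169, 12), (170, 11), (171, 9), (172, 4), (173, 11), (174, 24), (175, 98), (176, 162), (177, 168), (178, 158), (179, 156), (180, 157), (181, 151), (182, 165), (183, 145)]
scene 0 [(169, 7), (170, 7), (171, 16), (172, 7), (173, 9), (174, 36), (175, 88), (176, 164), (177, 164), (178, 154), (179, 154), (180, 164), (181, 151), (182, 167), (183, 144)]
scene 4 [(169, 4), (170, 12), (171, 17), (172, 33), (173, 22), (174, 145), (175, 170), (176, 156), (177, 154), (178, 161), (179, 157), (180, 167), (181, 160), (182, 156), (183, 120)]
cap_mid [(0.49, [304.6, 123.0, 10.8, 15.4], np.float64(309.5), np.float64(128.7))]
side -4 [(134, 8), (135, 16), (136, 11), (137, 63), (138, 135), (139, 156), (140, 165), (141, 156), (142, 157), (143, 158), (144, 149), (145, 136), (146, 112), (147, 116), (148, 121)]
side 0 [(134, 9), (135, 12), (136, 12), (137, 9), (138, 56), (139, 138), (140, 161), (141, 158), (142, 159), (143, 146), (144, 148), (145, 148), (146, 122), (147, 121), (148, 119)]
side 4 [(134, 9), (135, 9), (136, 13), (137, 68), (138, 133), (139, 161), (140, 161), (141, 165), (142, 155), (143, 158), (144, 151), (145, 129), (146, 124), (147, 113), (148, 116)]
the job is handed in; nothing more can be done
None
```

The larger cap is on the bare axle, pressed to about 13.3 N with its rim on the wheel as far as both cameras show, and released; I handed the job in at about 23 s, but it returned no verdict, and I felt no clear 4–9 N slide on the way down.

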